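Snap the dust cap onto the lens viewer

ROBOT

A 6-joint arm with a two-finger parallel gripper is mounted at the origin on the work surface. World frame = base frame: x ahead of the robot, y to its left, z up, the work surface at z = 0. Lengths are in m, angles in rad, forces in N, time in s.
With the tool pointing down it reaches from about 0.375 to 0.975 m from the base axis. Payload 3.8 kg.
Tool frame: the origin (TCP) lies midway between the tips of the shut fingers; the grasp point (between the pads) lies 19 mm behind it; z points along the fingers, y is the line along which they close (so a half turn about z gives the same grasp; the last joint's range is limited). The gripper opens to 85 mm and grips with 20 to 120 N. Pads are 22 mm wide; open, the fingers measure 114 mm over their backs; the gripper's body (76 mm by 85 mm) begins 54 mm behind the grasp point. The pads swing forward as they close: fully open they stand 13 mm farther back than shut.
Start: joints at [1.216, 0.264, 1.604, -0, 1.274, -0.037], TCP at [0.211, 0.641, 0.231] pointing down, gripper open.
Joint ranges: [-2.63, 2.63], [-0.94, 2.18], [0.31, 2.57], [-1.31, 4.45], [0, 2.66], [-2.55, 2.55]. Speed limits (rad/s): [2.57, 2.57, 3.14, 3.14, 3.14, 3.14].

INTERFACE

Orientations are given as a rotation vector (axis times angle).
In Python, from workcell import sensors, viewer, job gives the robot as it stands.
- The arm moves only by the shell command python3 -m inch 'ROWS' [FORCE]. ROWS is JSON, one flat list of numbers, 7 for each row, row after row: the shift along the tool's x, y, z in mm, then the turn, a rotation vector about the tool's x, y, z in degrees, then the finger opening in mm, from 0 to 85.4. A call has exactly 8 rows; each row shifts and turns the commanded pose from where the row before left it, along the tool's axes as they then stand; what a row does not reach is not made up. A row lasts 1/10 s, in which the tool goes at most 50 mm and 8.59 degrees, less where a joint would pass 70% of its speed; a pose out of reach is approached as far as the arm can. A call is refused whole if a number of a shift passes 50 or a number of a turn 8.59, either way. A call with a gripper value outside its range is refused whole. The fingers move at their own pace and stop on an object; FORCE is the grip in N (left out, the last holds). Time passes only in rows, so rows that do not move let the fingers close, or fill a call up. It gives the time, the measured TCP pose, the force, the opening and the grip force at its end, in the units of the state.
- sensors.read_state(): the state, without advancing time (a new reading comes with each control period).
- viewer.read_camera(name): name is "scene" or "top"; returns the picture (384x512x3 uint8, red, green, blue); there is no depth.
- viewer.camera_params(name): a dict with "K" (3x3 intrinsics, pixels), "world_to_cam" (4x4, takes a point from world to camera coordinates). Camera axes: x right, y down, z forward; pixel columns grow to the right and rows downward; lengths in m; the calibration is good to about 2 mm. A picture is of the moment at which its call begins. camera_params takes no time and is no camera call.
- job.finish_job(): hands the job in; it is judged then, once.
The state is a dict: "time": time; "q": joint angles; "joint_vel": joint speeds; "joint_torque": joint torques, N m; "tool_pos": TCP position; "tcp_rot": TCP orientation; "wrist_force": force on the tool from outside, world axes, zero at the start; "torque": the same for the moment, N m; "width": opening from 0.0 (shut) to 1.0 (fully open); "grip_force": force on a finger pad.
Only numpy, scipy, OpenCV 4.12 (cv2) and the standard library are available. Lean on these libraries where they do the work, as an engineer would, in place of code of your own. Each camera call takes 0.05 s, during which the arm holds its last target. There are 200 camera calls.

TASK

Close the upright lens viewer (black barrel with a brass rim) against grit: pinch the two yellow tabs of the red sprung dust cap fully together, lift the cap, lower it into the viewer's mouth until its red plate lies flat on the brass rim, and let go so that the tabs spring out and the catches lock under the rim. Leave the cut-glass tumbler where it stands.

Things in the scene. Friction and masses are not known exactly. Their poses are not given: they have to be found in the camera images.
- cap_center (a point): Red sprung dust cap, loose, upright on the table, 95 g. Point: on its axis, 28 mm above its foot, z up. Plate 84 mm across, top face 6 mm and underside 11 mm below the point. Spigot below it: 40 mm across, 17 mm deep, nose tapered to 30. Two yellow tabs rise from the plate to 28 mm above the point, 24 mm wide along x; outer faces at +y and -y, 60 mm apart at rest, 28 mm pinched fully.
- cap_tab (a joint): How far each cap tab is pushed in, m: 0 = sprung fully out, 0.016 = pinched fully (hard stop; carry the cap so). The two tabs are linked and move alike; springs press each out with 3 N at rest, 8 N fully in, so grip with about 30 N. Each has a catch, 9 to 13 mm below the plate's underside, reaching 36 mm from the axis at rest, 20 mm fully in.
- mouth (a point): Centre of the viewer's mouth, level with the brass rim's flat top, 85 mm above the table. Fixed black barrel 96 mm across, base 120 mm square. The rim is 5 mm thick, its hole 60 mm across, with a groove 78 mm across below, 46 mm deep. The cap enters only with each tab pinched 7 mm or more; any yaw fits. Fully home, cap_center is 11 mm above this. The blue pot and white knobbed lid are bystanders.
- tumbler_center (a point): Cut-glass tumbler, 95 mm tall, 76 mm across at the rim, standing at the back of the table; the point is on its axis half-way up. It is to be left alone.
Mind the look-alikes: they are no part of the job. Of the things shaped like the part that bears cap_center, the red one is meant.

How it is judged:
On the way:
1. the cap is lifted off the table by its pinched tabs (value of joint cap_tab above 0.007 m and height (world z) of cap_center above 0.06 m), for 0.2 s.
At the end, for the whole second after the job is handed in: The cap sits in the viewer's mouth: its centre within 15 mm of the mouth's axis and at most 15 mm above the rim's top face (11 mm when fully home), upright within 0.12 rad, its tabs sprung out to within 3 mm of rest, at rest (horizontal distance between cap_center and mouth below 0.015 m and z of cap_center in the frame of mouth below 0.015 m and angle between cap_center's own z axis and vertical below 0.12 rad and value of joint cap_tab below 0.003 m and linear speed of cap below 0.02 m/s); the robot touches nothing.
It fails at once if the tumbler is pushed more than 30 mm or knocked over (distance of tumbler_center from where it was at the start of the episode above 0.03 m).
It also fails if it takes over 42 s, if anything falls off the work surface, if the arm or the gripper's body presses on something with over 40 N, if the wrist force passes 120 N, or if a joint passes its speed limit or range.

## Working session

There is one attempt and no reset: what is moved stays moved. The work goes in short steps, Python scripts to look and compute and a shell command to move; the robot and the scene stay as the last step left them, time stands still between calls to the robot, and variables do not carry over. Pictures are saved under pics/ and viewed, at most 10 in all, crops included, and the job is handed in when it is done.

```bash
mkdir -p pics; cat > h.py <<'E'
import numpy as np, cv2
from workcell import sensors, viewer, job
from scipy.spatial.transform import Rotation as R
def snap(n,f,crop=None,s=1):
    im=viewer.read_camera(n)[:,:,::-1].copy()
    cv2.imwrite('pics/raw_'+f,im)
    if crop: x0,y0,x1,y1=crop; im=im[y0:y1,x0:x1]
    cv2.imwrite('pics/'+f,cv2.resize(im,None,fx=s,fy=s,interpolation=cv2.INTER_CUBIC))
def P(n):
    c=viewer.camera_params(n); return np.array(c['K'])@np.array(c['world_to_cam'])[:3]
def proj(n,p): v=P(n)@np.append(p,1); return v[:2]/v[2]
def tri(a,b):
    X=cv2.triangulatePoints(P('scene'),P('top'),np.array(a,float),np.array(b,float))[:,0]; return X[:3]/X[3]
def atz(n,uv,z):
    p=P(n); A=[];b=[]
    for i in range(2):
        r=p[i]-uv[i]*p[2]; A.append(r[:2]); b.append(-(r[2]*z+r[3]))
    return np.linalg.solve(A,b)
E
python3 - <<'E'
from h import *
snap('scene','s0.png',s=1.5); snap('top','t0.png',s=1.5)
print(sensors.read_state())
E
```

```text
{'time': 0.1, 'q': array([ 1.21608545e+00,  2.64677960e-01,  1.60523645e+00,  2.79269920e-05,
        1.27372242e+00, -3.69195965e-02]), 'joint_vel': array([-4.12484043e-04, -1.23894779e-03, -1.28571151e-03,  1.16398969e-03,
        8.90772591e-05,  2.32056388e-04]), 'joint_torque': array([ 4.67221034e-04, -5.16707754e+01, -3.68587911e+01,  1.91667277e-05,
        6.26313355e-03, -4.71789061e-07]), 'tool_pos': array([0.2106908 , 0.64057474, 0.23008697]), 'tcp_rot': array([-0.49703286, -3.10159467,  0.00314104]), 'wrist_force': array([0.6213464 , 0.22907117, 0.6393233 ]), 'torque': array([-0.03744144, -0.05455913, -0.00366345]), 'grip_force': 0.0, 'width': 0.9990013419654241}
```

View pics/s0.png

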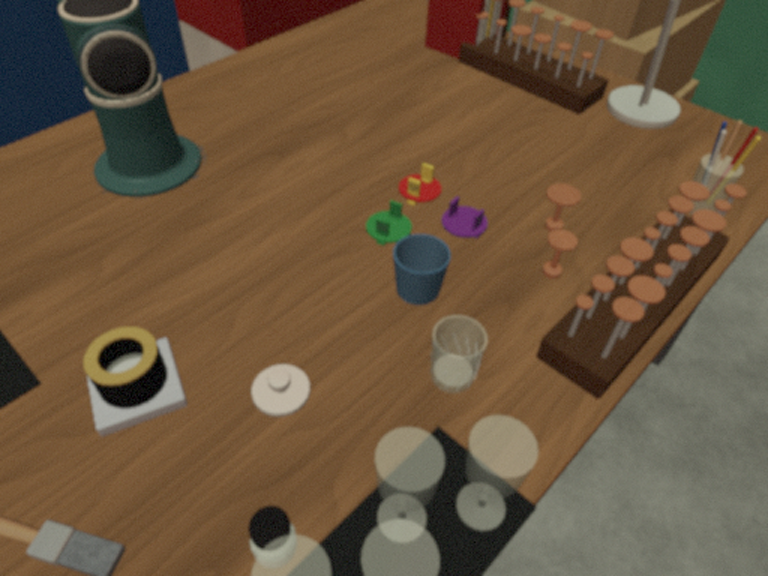

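View pics/t0.png

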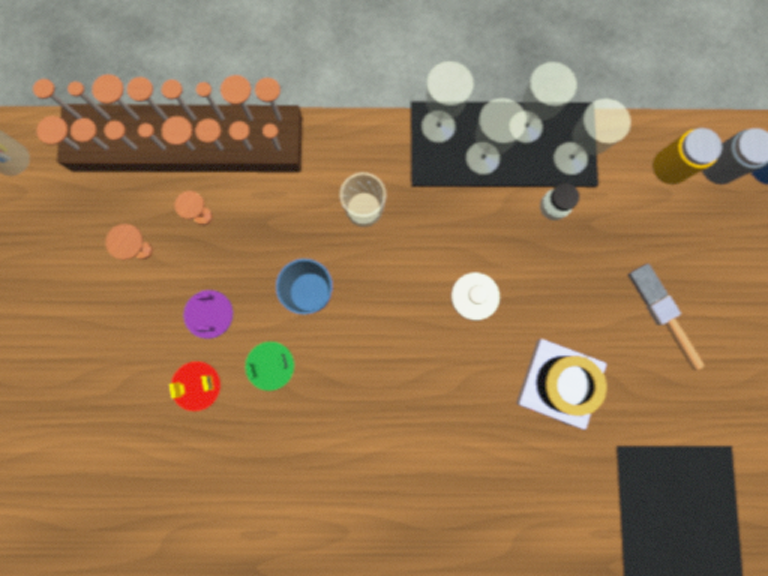

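The scene view has the red cap at about (420,187) and the viewer's brass rim at (121,356). In the top view they are at about (195,386) and (575,385). All of these are in 1.5x pixels. Next I'll take enlarged crops.

```bash
python3 - <<'E'
from h import *
s=cv2.imread('pics/raw_s0.png'); t=cv2.imread('pics/raw_t0.png')
def c(im,x,y): return cv2.resize(im[y:y+48,x:x+64],(384,288),interpolation=cv2.INTER_CUBIC)
cv2.imwrite('pics/c0.png',np.vstack([np.hstack([c(s,248,100),c(t,100,233)]),np.hstack([c(s,50,212),c(t,350,233)])]))
# segmentation
def mask(im,lo,hi,box):
    h=cv2.cvtColor(im,cv2.COLOR_BGR2HSV); m=cv2.inRange(h,lo,hi); z=np.zeros_like(m); x0,y0,x1,y1=box; z[y0:y1,x0:x1]=m[y0:y1,x0:x1]; return z
def ell(m):
    cs=max(cv2.findContours(m,0,1)[0],key=cv2.contourArea); return cv2.fitEllipse(cv2.convexHull(cs))
for n,im,b in(('scene',s,(262,105,300,137)),('top',t,(108,235,152,278))):
    e=ell(mask(im,(0,150,80),(8,255,255),b)|mask(im,(172,150,80),(180,255,255),b)); print(n,'plate',e, atz(n,e[0],.022))
    y=mask(im,(22,150,80),(38,255,255),b); k=cv2.connectedComponentsWithStats(y); print(k[2][1:],k[3][1:])
for n,im,b in(('scene',s,(50,212,110,275)),('top',t,(355,233,410,282))):
    e=ell(mask(im,(18,90,90),(32,255,255),b)); print(n,'rim',e, atz(n,e[0],.085))
E
```

```text
scene plate ((279.4906005859375, 125.02667999267578), (18.399112701416016, 29.202146530151367), 94.48536682128906) [0.46594888 0.3168124 ]
[[282 109   7   7  23]
 [282 114   4   7  13]
 [273 120   7   4  16]
 [273 124   2   1   2]
 [272 134   4   2   5]] [[285.04347826 111.2173913 ]
 [283.38461538 117.38461538]
 [276.1875     121.3125    ]
 [273.5        124.        ]
 [273.4        134.6       ]]
top plate ((129.95045471191406, 257.025390625), (32.757266998291016, 34.23295211791992), 39.37656021118164) [0.46144256 0.31881735]
[[135 251   5   9  35]
 [112 256  11   9  70]] [[136.91428571 255.        ]
 [116.68571429 259.51428571]]
scene rim ((79.55712127685547, 236.6027069091797), (37.53184509277344, 52.02777099609375), 65.97819519042969) [ 0.46957631 -0.30788265]
top rim ((383.7067565917969, 256.8055419921875), (38.63325500488281, 42.80019760131836), 118.78038787841797) [ 0.46524635 -0.30491873]
```

View pics/c0.png

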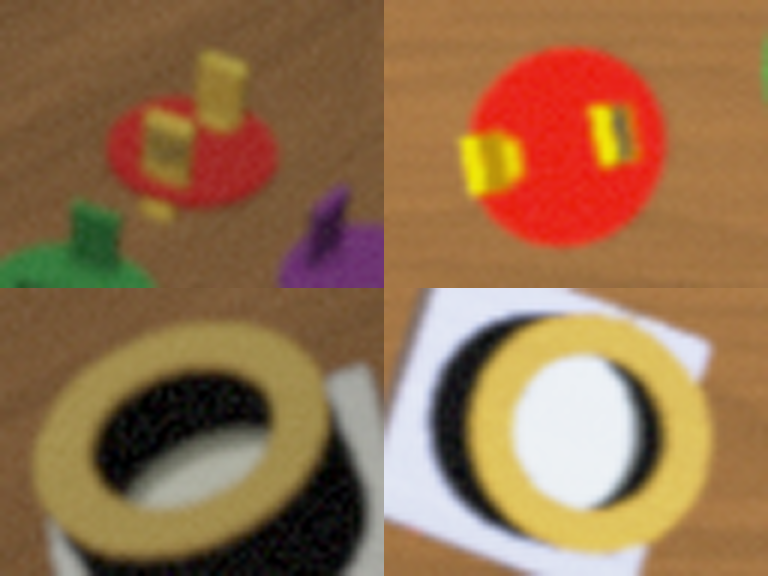

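The crops show the cap's two tab tops, at top-camera pixels of about (114.5,260.6) and (136.3,255.5) and scene pixels of about (276,119.2) and (285,110.3). The brass rim shows clearly in both views. Next I'll triangulate and work out the move.

```bash
python3 - <<'E'
from h import *
print('plate',tri((279.49,125.03),(129.95,257.03)),'rim',tri((79.56,236.6),(383.7,256.8)))
for a in (((276,119.2),(285,110.3)),((285,110.3),(276,119.2))):
  A=tri(a[0],(114.5,260.6));B=tri(a[1],(136.3,255.5)); print('tabs',A,B,(A+B)/2)
A=atz('top',(114.5,260.6),.056);B=atz('top',(136.3,255.5),.056);d=B-A;print(A,B,(A+B)/2,np.linalg.norm(d),np.degrees(np.arctan2(d[1],d[0])))
A=atz('scene',(276,119.2),.056);B=atz('scene',(285,110.3),.056);d=B-A;print(A,B,(A+B)/2,np.linalg.norm(d),np.degrees(np.arctan2(d[1],d[0])))
s=sensors.read_state(); print(R.from_rotvec(s['tcp_rot']).as_matrix().round(3))
E
```

```text
plate [0.46180106 0.32101169 0.01724582] rim [ 0.46496989 -0.30693716  0.0796217 ]
tabs [0.44218373 0.3477514  0.01678314] [0.48050389 0.29411882 0.09071774] [0.46134381 0.32093511 0.05375044]
tabs [0.45541115 0.34761831 0.05234002] [0.46790697 0.29372133 0.05595198] [0.46165906 0.32066982 0.054146  ]
[0.45446221 0.34503532] [0.46676471 0.29245935] [0.46061346 0.31874733] 0.053996148086909335 -76.83003699273613
[0.46868181 0.29490568] [0.45921048 0.34481013] [0.46394615 0.31985791] 0.050795278720203126 100.74631840049886
[[-0.95   0.312 -0.001]
 [ 0.312  0.95  -0.002]
 [ 0.    -0.002 -1.   ]]
```

```bash
python3 -m inch '[-15,-10,0,0,0,0,85,-22,-15,0,0,0,0,85,-22,-15,0,0,0,0,85,-22,-15,0,0,0,0,85,-22,-15,0,0,0,0,85,-22,-15,0,0,0,0,85,-22,-15,0,0,0,0,85,-22,-15,0,0,0,0,85]' 30
python3 -m inch '[-22,-15,0,0,0,0,85,-22,-15,0,0,0,0,85,-22,-15,0,0,0,0,85,-22,-15,0,0,0,0,85,-22,-15,0,0,0,0,85,-22,-15,0,0,0,0,85,-22,-15,0,0,0,0,85,-16,-8,0,0,0,0,85]'
python3 -m inch '[0,0,0,0,0,-7.8,85,0,0,0,0,0,-7.8,85,0,0,0,0,0,-7.8,85,0,0,0,0,0,-7.8,85,0,0,30,0,0,0,85,0,0,30,0,0,0,85,0,0,30,0,0,0,85,0,0,10,0,0,0,85]'
python3 - <<'E'
from h import *
s=sensors.read_state(); p=s['tool_pos'];M=R.from_rotvec(s['tcp_rot']).as_matrix()
print(p,M.round(3),s['q'],(M.T@(np.array([.462,.319,.028])-p)*1000).round(1))
snap('scene','s1.png',(230,60,358,156),6)
E
```

```text
time: 0.9
tool_pos: [0.3363, 0.477, 0.2309]
tcp_rot: [0.498, 3.102, -0.001]
wrist_force: [0.4, 0.1, 0.5]
width: 0.997
grip_force: 0.0
time: 1.7
tool_pos: [0.4623, 0.316, 0.231]
tcp_rot: [-0.499, -3.102, 0.002]
wrist_force: [0.0, 0.2, 0.0]
width: 0.997
grip_force: 0.0
time: 2.5
tool_pos: [0.4592, 0.3162, 0.1274]
tcp_rot: [0.354, -3.115, 0.005]
wrist_force: [-0.4, 0.2, -0.3]
width: 0.994
grip_force: 0.0
[0.45918298 0.31617605 0.12742201] [[-0.974 -0.224 -0.006]
 [-0.224  0.974 -0.004]
 [ 0.006 -0.003 -1.   ]] [ 5.58553137e-01  1.36170933e-01  1.95747750e+00 -4.10052875e-04
  1.05485192e+00 -1.23838108e+00] [-4.   2.4 99.4]
```

View pics/s1.png

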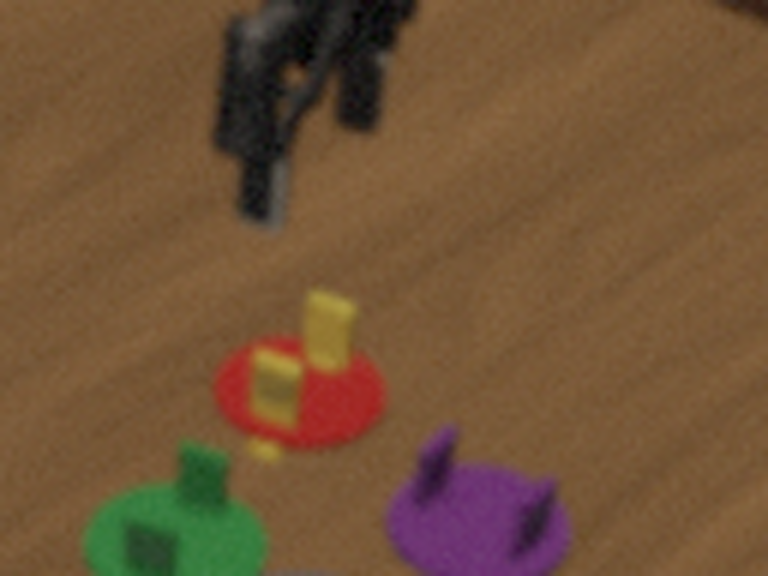

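The fingers stand above the cap, lined up with the two tabs (near (265,215) and (360,125) in the crop). I'll descend and check before closing.

```bash
python3 -m inch '[-4,2.4,14,0,0,0,85,0,0,20,0,0,0,85,0,0,20,0,0,0,85,0,0,20,0,0,0,85,0,0,15,0,0,0,85,0,0,10,0,0,0,85,0,0,0,0,0,0,85,0,0,0,0,0,0,85]' 30
python3 - <<'E'
from h import *
s=sensors.read_state(); p=s['tool_pos'];M=R.from_rotvec(s['tcp_rot']).as_matrix()
print(p,(M.T@(np.array([.462,.319,.028])-p)*1000).round(1),s['wrist_force'])
snap('scene','s2.png',(230,60,358,156),4); snap('top','t2.png',(80,213,176,285),4)
a=cv2.imread('pics/s2.png');b=cv2.imread('pics/t2.png');h=min(len(a),len(b))
b=cv2.resize(b,(288,384)) if 0 else b
cv2.imwrite('pics/st2.png',cv2.resize(np.hstack([a[:h],b[:h]]),None,fx=.88,fy=.88))
E
```

```text
time: 3.35
tool_pos: [0.4656, 0.3223, 0.0328]
tcp_rot: [-0.355, 3.121, 0.001]
wrist_force: [-0.2, 0.7, -0.2]
width: 0.996
grip_force: 0.0
[0.46561437 0.3222748  0.03281183] [ 4.3 -2.4  4.8] [-0.2130798   0.6707746  -0.18611965]
```

View pics/st2.png

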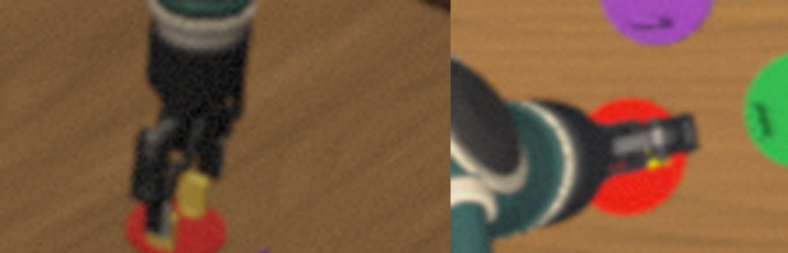

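The fingers straddle the tabs. In the top view a sliver of yellow shows on the lower side at (657,162), so the tool sits about 4 mm too far in +x. That matches the reading, so I'll correct it and pinch.

```bash
python3 -m inch '[2,-1,2,0,0,0,85,2.3,-1.4,2.5,0,0,0,85,0,0,0,0,0,0,85,0,0,0,0,0,0,20,0,0,0,0,0,0,20,0,0,0,0,0,0,20,0,0,0,0,0,0,20,0,0,0,0,0,0,20]' 32
python3 -m inch '[0,0,0,0,0,0,20,0,0,0,0,0,0,20,0,0,0,0,0,0,20,0,0,0,0,0,0,20,0,0,0,0,0,0,20,0,0,0,0,0,0,20,0,0,0,0,0,0,20,0,0,0,0,0,0,20]' 32
```

```text
time: 4.25
tool_pos: [0.4625, 0.3191, 0.03]
tcp_rot: [-0.356, 3.12, 0.001]
wrist_force: [-2.5, -3.4, 12.6]
width: 0.296
grip_force: 32.4
time: 5.05
tool_pos: [0.4625, 0.3191, 0.03]
tcp_rot: [-0.355, 3.12, 0.001]
wrist_force: [-2.9, -2.4, 11.9]
width: 0.3
grip_force: 32.4
```

```bash
python3 -m inch '[0,0,-3,0,0,0,20,0,0,-5,0,0,0,20,0,0,-12,0,0,0,20,0,0,-25,0,0,0,20,0,0,-30,0,0,0,20,0,0,-30,0,0,0,20,0,0,-20,0,0,0,20,0,0,-5,0,0,0,20]'
python3 - <<'E'
from h import *
snap('scene','s3.png',(230,40,358,136),5)
E
```

```text
time: 5.85
tool_pos: [0.4633, 0.3198, 0.1616]
tcp_rot: [-0.355, 3.116, 0.004]
wrist_force: [0.5, 0.0, -1.2]
width: 0.296
grip_force: 32.0
```

View pics/s3.png

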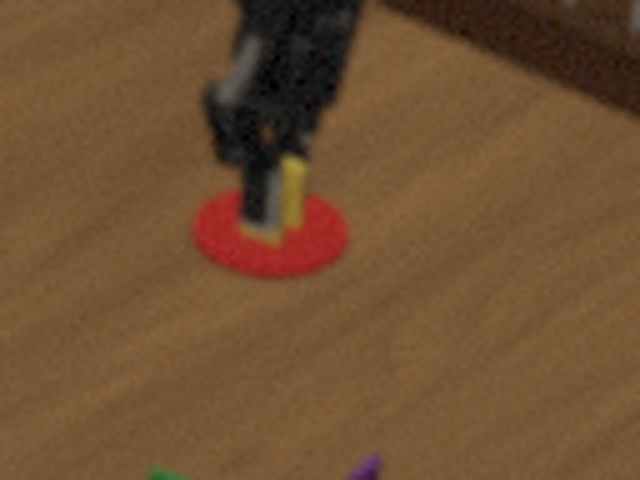

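The cap is lifted upright with its tabs pinched (plate at about (270,230) in the crop). I'll carry it to the viewer along a straight line.

```bash
python3 -m inch '[3.3,-15,0,0,0,0,20,5.88,-26.3,0,0,0,0,20,5.88,-26.3,0,0,0,0,20,5.88,-26.3,0,0,0,0,20,5.88,-26.3,0,0,0,0,20,5.88,-26.3,0,0,0,0,20,5.88,-26.3,0,0,0,0,20,5.88,-26.3,0,0,0,0,20]'
python3 -m inch '[5.88,-26.3,0,0,0,0,20,5.88,-26.3,0,0,0,0,20,5.88,-26.3,0,0,0,0,20,5.88,-26.3,0,0,0,0,20,5.88,-26.3,0,0,0,0,20,5.88,-26.3,0,0,0,0,20,5.88,-26.3,0,0,0,0,20,5.88,-26.3,0,0,0,0,20]'
python3 -m inch '[5.88,-26.3,0,0,0,0,20,5.88,-26.3,0,0,0,0,20,5.88,-26.3,0,0,0,0,20,5.88,-26.3,0,0,0,0,20,5.88,-26.3,0,0,0,0,20,5.88,-26.3,0,0,0,0,20,5.88,-26.3,0,0,0,0,20,3.3,-15,0,0,0,0,20]'
python3 -m inch '[0,0,0,0,0,0,20,0,0,0,0,0,0,20,0,0,5,0,0,0,20,0,0,10,0,0,0,20,0,0,10,0,0,0,20,0,0,5,0,0,0,20,0,0,0,0,0,0,20,0,0,0,0,0,0,20]'
python3 - <<'E'
from h import *
s=sensors.read_state(); p=s['tool_pos'];M=R.from_rotvec(s['tcp_rot']).as_matrix()
print(p,M.round(3),s['q'],(M.T@(np.array([.466,-.305,p[2]])-p)*1000).round(1))
snap('scene','s4.png',(40,180,136,276),4); snap('top','t4.png',(335,210,431,306),4)
cv2.imwrite('pics/st4.png',np.hstack([cv2.imread('pics/s4.png'),cv2.imread('pics/t4.png')]))
for n,f in(('scene','s4'),('top','t4')):
    im=cv2.cvtColor(cv2.imread(f'pics/raw_{f}.png'),cv2.COLOR_BGR2HSV)
    m=cv2.inRange(im,(0,150,60),(8,255,255))|cv2.inRange(im,(172,150,60),(180,255,255)); m[:180]=0;m[:,:40]=0;m[:,431:]=0;m[306:]=0
    cs=max(cv2.findContours(m,0,1)[0],key=cv2.contourArea); e=cv2.fitEllipse(cv2.convexHull(cs)); print(n,e,atz(n,e[0],p[2]-.008))
E
```

```text
time: 6.7
tool_pos: [0.4609, 0.1125, 0.1556]
tcp_rot: [0.355, -3.117, 0.001]
wrist_force: [-0.3, -0.1, -1.3]
width: 0.294
grip_force: 31.9
time: 7.5
tool_pos: [0.462, -0.1022, 0.1556]
tcp_rot: [0.355, -3.118, -0.002]
wrist_force: [-0.4, 0.1, -0.1]
width: 0.293
grip_force: 31.9
time: 8.3
tool_pos: [0.4638, -0.3063, 0.1557]
tcp_rot: [0.353, -3.119, -0.003]
wrist_force: [-0.2, 1.3, -0.6]
width: 0.294
grip_force: 31.9
time: 9.1
tool_pos: [0.4657, -0.3047, 0.1275]
tcp_rot: [0.356, -3.121, -0.001]
wrist_force: [0.7, 0.5, -2.1]
width: 0.293
grip_force: 31.9
[ 0.46570965 -0.30474827  0.12750545] [[-0.974 -0.225 -0.   ]
 [-0.225  0.974  0.   ]
 [ 0.     0.    -1.   ]] [-6.24184005e-01  1.30261121e-01  1.96402064e+00 -2.60472429e-05
  1.04782805e+00 -2.42200012e+00] [-0.2 -0.3 -0. ]
scene ((74.9832534790039, 225.71356201171875), (32.69537353515625, 46.12419128417969), 67.8871841430664) [ 0.46955166 -0.30639254]
top ((387.12298583984375, 255.409912109375), (30.782896041870117, 33.714229583740234), 47.98250198364258) [ 0.47003013 -0.30025568]
```

View pics/st4.png

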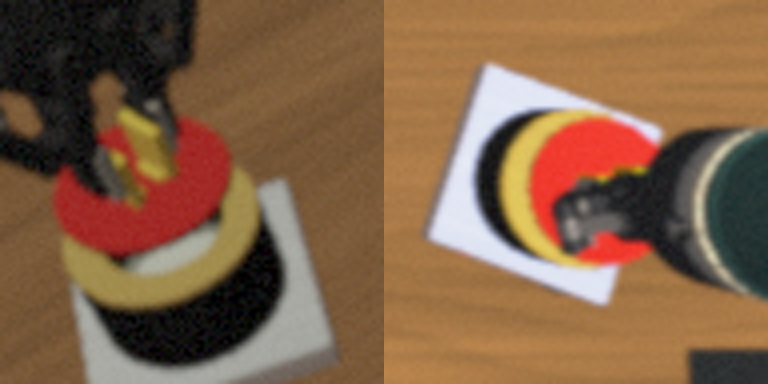

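The plate sits over the rim in both views. The scene estimate is within 2 mm of the rim, and by hand in the top view the plate centre is about (389,258), which also agrees. I'll lower it now.

```bash
python3 -m inch '[0,0,4,0,0,0,20,0,0,5,0,0,0,20,0,0,5,0,0,0,20,0,0,5,0,0,0,20,0,0,4,0,0,0,20,0,0,3,0,0,0,20,0,0,0,0,0,0,20,0,0,0,0,0,0,20]'
python3 -m inch '[0,0,1,0,0,0,20,0,0,1,0,0,0,20,0,0,1,0,0,0,20,0,0,1,0,0,0,20,0,0,0,0,0,0,20,0,0,0,0,0,0,20,0,0,0,0,0,0,20,0,0,0,0,0,0,20]'
```

```text
time: 10.0
tool_pos: [0.4658, -0.305, 0.1018]
tcp_rot: [0.355, -3.121, -0.0]
wrist_force: [0.2, 0.3, -1.3]
width: 0.294
grip_force: 31.9
time: 10.8
tool_pos: [0.4659, -0.3051, 0.0982]
tcp_rot: [-0.355, 3.121, -0.0]
wrist_force: [-1.3, 0.5, 3.6]
width: 0.295
grip_force: 33.2
```

Contact came at TCP z = 0.098, the expected home height. I'll press slightly, then release.

```bash
python3 -m inch '[0,0,0.7,0,0,0,20,0,0,0,0,0,0,20,0,0,0,0,0,0,40,0,0,0,0,0,0,60,0,0,0,0,0,0,85,0,0,0,0,0,0,85,0,0,0,0,0,0,85,0,0,0,0,0,0,85]'
python3 -m inch '[0,0,0,0,0,0,85,0,0,0,0,0,0,85,0,0,-5,0,0,0,85,0,0,-15,0,0,0,85,0,0,-25,0,0,0,85,0,0,-30,0,0,0,85,0,0,-30,0,0,0,85,0,0,-20,0,0,0,85]'
python3 -m inch '[0,0,0,0,0,0,85,0,0,0,0,0,0,85,0,0,0,0,0,0,85,0,0,0,0,0,0,85,0,0,0,0,0,0,85,0,0,0,0,0,0,85,0,0,0,0,0,0,85,0,0,0,0,0,0,85]'
python3 - <<'E'
from h import *
snap('scene','s5.png',(40,180,136,276),4); snap('top','t5.png',(335,210,431,306),4)
cv2.imwrite('pics/st5.png',np.hstack([cv2.imread('pics/s5.png'),cv2.imread('pics/t5.png')]))
im=cv2.cvtColor(cv2.imread('pics/raw_s5.png'),cv2.COLOR_BGR2HSV)
m=cv2.inRange(im,(0,150,60),(8,255,255))|cv2.inRange(im,(172,150,60),(180,255,255)); m[:180]=0;m[:,:40]=0;m[:,136:]=0;m[276:]=0
e=cv2.fitEllipse(cv2.convexHull(max(cv2.findContours(m,0,1)[0],key=cv2.contourArea))); print(e,atz('scene',e[0],.09))
E
```

```text
time: 11.6
tool_pos: [0.4658, -0.305, 0.0971]
tcp_rot: [-0.355, 3.121, -0.0]
wrist_force: [-0.3, -0.5, 0.0]
width: 0.992
grip_force: 0.0
time: 12.4
tool_pos: [0.4669, -0.3058, 0.2264]
tcp_rot: [-0.355, 3.118, -0.005]
wrist_force: [1.4, -0.9, 0.6]
width: 0.994
grip_force: 0.0
time: 13.2
tool_pos: [0.4657, -0.305, 0.2219]
tcp_rot: [0.355, -3.121, -0.0]
wrist_force: [0.7, -0.3, -0.6]
width: 1.0
grip_force: 0.0
((79.54393768310547, 234.30722045898438), (31.411876678466797, 43.33137130737305), 66.93665313720703) [ 0.46877161 -0.30579904]
```

View pics/st5.png

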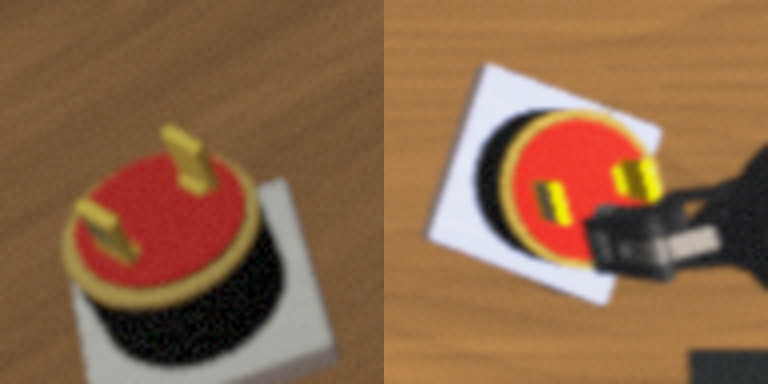

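The cap lies flat and centred on the rim (plate at about (160,220) in the scene crop). The tabs are sprung out and the gripper is well clear.

```bash
python3 -c "
from workcell import job
print(job.finish_job())"
```

```text
the job is handed in; nothing more can be done
None
```

The red cap is in the viewer's mouth, flat and centred on the brass rim with its tabs sprung out, the tumbler was never approached, and the job was handed in at about 13 s; no verdict was returned.

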